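Tip the dismantled parts into the bin

TASK

Empty the hinged tipping tray into the blue bin: with closed fingers push the tray's front cross bar steadily down until the tray is on its stop, and lean on it there with about 15 newtons (never more than 25) until all four steel pieces have slid out into the bin. Keep up that push until the pieces lie still, then ease the tray back up gently to level, without letting it spring back, and move clear. Do not touch the pieces or shift the bin, mug, wrench, screwdriver or jar.

Things in the scene. Friction and masses are not known exactly. Their poses are not given: they have to be found in the camera images.
- stand: fixed grey steel stand that carries the tray; base plate and two side cheeks, 215 x 214 mm, cheeks up to 170 mm high at the hinge. Origin on the bench under the hinge axis; its x axis points level towards the tray's open mouth and the bin, y along the hinge axis, z up
- hinge (a point): centre of the tray's hinge axis, 150 mm above the bench; axes as the stand's (x to the mouth, y along the hinge axis)
- tray (a joint): tilt of the tray about the hinge (rad): 0 level (its rest), grows as the front (mouth) goes down, until it meets the stop, an adjustable buffer rail under the tray that is set anew each time, anywhere from 0.47 to 0.62 rad: feel for it. A return spring pushes it back to 0; pushing down on the bar takes about 2 to 5 N on the way, then the force climbs steeply (some 5 to 15 N per mm). The pieces begin to slide between 0.2 and 0.4 rad
- tray_floor (a point): point on the tray's floor straight above the hinge axis (12 mm above it when level); moves with the tray, x to the mouth. Bare aluminium tray, inside 160 mm wide, reaching 146 mm behind and 130 mm in front of this point, 40 mm walls at the rear and sides, front open
- bar (a point): middle of the dark steel round cross bar, 14 mm in diameter and 168 mm long along the stand's y, that spans the tray's open mouth between the side walls: the edge to push. It moves with the tray: when level it is 118 mm in front of the hinge axis and 58 mm above it (208 mm above the bench), and it swings about the hinge axis with the tray. The pieces pass below it, with 39 mm of room
- bin: loose blue plastic storage bin, 200 mm (x) by 220 mm (y), 4 mm walls, low front wall 55 mm under the tray's mouth, rear wall 115 mm; origin at the centre of its underside, x away from the tray. It already stands in the right place
- bearing: steel bearing ring, 42 mm outside, 20 mm hole, 13 mm high, lying in the tray; origin centre of its underside
- nut: large dark steel hexagon nut, 34 mm across flats, 16 mm high, in the tray; origin centre of its underside
- bracket: small steel angle bracket, 36 x 30 mm foot, 26 mm high, in the tray; origin centre of its underside
- bush: dark steel flanged bush, flange 40 mm, 22 mm high, in the tray; origin centre of its underside
- mug: white mug, 76 mm wide, 90 mm high, standing on the bench; leave alone; origin centre of its underside
- wrench: wrench 180 mm long lying on the bench; leave alone; origin under its middle
- screwdriver: black-handled screwdriver 200 mm long lying on the bench; leave alone; origin under its middle
- jar: pale jar with a lid, 64 mm wide, 90 mm high, on the bench; leave alone; origin centre of its underside
Not all that is in view belongs to the job. What is shaped like the nut but brown or red is not meant.

How it is judged (in metres and radians):
On the way, in this order (a step that is already met when the one before it is completed fails the run):
1. all four pieces lie still in the bin while the fingers still press the tray firmly (9 to 22 N) on its stop (value of joint tray above 0.42 rad and contact force between the fingers and stand between 9 and 22 N and x of bearing in the frame of bin between -0.1 and 0.1 m and y of bearing in the frame of bin between -0.11 and 0.11 m and z of each of bearing, nut, bracket, bush in the frame of bin below 0.055 m and x of nut in the frame of bin between -0.1 and 0.1 m and y of nut in the frame of bin between -0.11 and 0.11 m and x of bracket in the frame of bin between -0.1 and 0.1 m and y of bracket in the frame of bin between -0.11 and 0.11 m and x of bush in the frame of bin between -0.1 and 0.1 m and y of bush in the frame of bin between -0.11 and 0.11 m and linear speed of each of bearing, nut, bracket, bush below 0.03 m/s), for 0.3 s.
2. the tray has been eased back up to level (value of joint tray below 0.03 rad), for 0.2 s.
At the end, for the whole second after the job is handed in: all four pieces lie at rest inside the bin (their origins less than 55 mm above its underside), the tray is back level within 0.03 rad and the robot touches nothing (value of joint tray below 0.03 rad and x of bearing in the frame of bin between -0.1 and 0.1 m and y of bearing in the frame of bin between -0.11 and 0.11 m and z of each of bearing, nut, bracket, bush in the frame of bin below 0.055 m and x of nut in the frame of bin between -0.1 and 0.1 m and y of nut in the frame of bin between -0.11 and 0.11 m and x of bracket in the frame of bin between -0.1 and 0.1 m and y of bracket in the frame of bin between -0.11 and 0.11 m and x of bush in the frame of bin between -0.1 and 0.1 m and y of bush in the frame of bin between -0.11 and 0.11 m and linear speed of each of bearing, nut, bracket, bush below 0.03 m/s and linear speed of bin below 0.02 m/s).
It fails at once if the fingers push on the tray or stand with more than 25 N (contact force between the fingers and stand above 25 N).
It fails at once if the tray swings up faster than 1.5 rad/s (sprung back) (velocity of joint tray below -1.5 rad/s).
It fails at once if the tray is slammed down faster than 1.5 rad/s (velocity of joint tray above 1.5 rad/s).
It fails at once if the robot touches one of the four steel pieces (contact force between any of the fingers, the arm and bearing above 0.3 N or contact force between any of the fingers, the arm and nut above 0.3 N or contact force between any of the fingers, the arm and bracket above 0.3 N or contact force between any of the fingers, the arm and bush above 0.3 N).
It fails at once if the bin, mug, wrench, screwdriver or jar is shifted more than 20 mm (distance of any of mug, wrench, screwdriver, jar, bin from where it was at the start of the episode above 0.02 m).
It also fails if it takes over 66 s, if anything falls off the work surface, if the arm or the gripper's body presses on something with over 40 N, if the wrist force passes 120 N, or if a joint passes its speed limit or range.

ROBOT

A 6-joint arm with a two-finger parallel gripper is mounted at the origin on the work surface. World frame = base frame: x ahead of the robot, y to its left, z up, the work surface at z = 0. Lengths are in mm, angles in degrees, forces in N, time in s.
With the tool pointing down it reaches from about 350 to 850 mm from the base axis. Payload 8.1 kg.
Tool frame: the origin (TCP) lies midway between the tips of the shut fingers; the grasp point (between the pads) lies hold_point_z behind it (hold_point_z is the distance from the TCP to the grasp point, in mm); z points along the fingers, x is the direction in which the jaws open and shut, and the axes are right-handed (so a half turn about z gives the same grasp; the last joint's range is limited). The gripper opens to 85 mm and grips with 20 to 120 N. Pads are 22 mm wide; open, the fingers measure 114 mm over their backs; the gripper's body (76 mm by 85 mm) begins 54 mm behind the grasp point. The pads swing forward as they close: fully open they stand 13 mm farther back than shut.
Start: joints at [-72.044, 7.471, 85.268, -0, 87.261, -4.893], TCP at [233.008, -552.913, 231.292] pointing down, gripper open.
Joint ranges: [-169.43, 169.43], [-51.17, 129.36], [1.28, 143.12], [-76.62, 256.62], [0, 156.53], [-152.29, 152.29]. Speed limits (degrees/s): [136.94, 136.94, 159.86, 180, 180, 180].

INTERFACE

Orientations are given as [roll, pitch, yaw] about the fixed x, y, z axes, in that order (R = Rz(yaw) Ry(pitch) Rx(roll)).
In Python, from bench import * gives the robot as it stands.
- The arm moves only by the shell command python3 -m pendant 'ROWS' [OPENING] [FORCE]. ROWS is JSON, a list that holds one entry, the list of rows, each a list of 4 numbers: the shift along the tool's x, y, z normalised to -1 to 1, where 1 is 0.02 m, then the turn about the tool's z normalised to -1 to 1, where 1 is 0.08 rad. A call has exactly 10 rows; each row shifts and turns the pose as measured when the row begins, along the tool's axes as they then stand; what a row does not reach is not made up. A row lasts 1/12 s, in which the tool goes at most 41.7 mm and 7.16 degrees, less where a joint would pass 70% of its speed; a pose out of reach is approached as far as the arm can. A call with a number of a shift or a turn outside -1 to 1 is refused whole. A call with a gripper value outside its range is refused whole. OPENING is the gripper's target within -1 to 1 (fully open at 1, half-way at 0, shut at -1), set as the call begins (- or left out, the last holds). The fingers move at their own pace and stop on an object; FORCE is the grip in N (left out, the last holds). Time passes only in rows, so rows that do not move let the fingers close, or fill a call up. It gives the time, the measured TCP pose, the force and the opening at its end, in the units of the state.
- sense(): the state, without advancing time (a new reading comes with each control period).
- snapshot(name): name is "side" or "top" or "wrist"; returns the picture (480x640x3 uint8, red, green, blue); there is no depth.
- calibration(name): a dict with "mtx" (3x3 intrinsics, pixels), "world_to_cam" (4x4, takes a point from world to camera coordinates); the wrist camera has in their place "hand_eye" (4x4, takes a point from camera to tool coordinates, whose origin is the TCP and whose axes are the tool frame's). Camera axes: x right, y down, z forward; pixel columns grow to the right and rows downward; lengths in mm; the calibration is good to about 2 mm. A picture is of the moment at which its call begins: read the wrist's pose just before it. calibration takes no time and is no camera call.
- hand_in(): hands the job in, once; it reports no verdict.
The state is a dict: "time": time; "joint_pos": joint angles; "qd": joint speeds; "joint_efforts": joint torques, N m; "tool_pos": TCP position; "tcp_rot": TCP orientation; "ft_force": force on the tool from outside, world axes, zero at the start; "wrist_torque": the same for the moment, N m; "finger_gap": finger opening in mm.
Only numpy, scipy, OpenCV 4.12 (cv2) and the standard library are available. Lean on these libraries where they do the work, as an engineer would, in place of code of your own. Each camera call takes 0.05 s, during which the arm holds its last target.

## Working session

There is one attempt and no reset: what is moved stays moved. The work goes in short steps, Python scripts to look and compute and a shell command to move; the robot and the scene stay as the last step left them, time stands still between calls to the robot, and variables do not carry over. Pictures are saved under pics/ and viewed, and the job is handed in when it is done.

```bash
mkdir -p pics; ls
python3 - <<'E'
from bench import *
import cv2,json
s=sense();print(s)
for n in("side","top","wrist"):
    cv2.imwrite(f"pics/{n}0.png",snapshot(n)[:,:,::-1])
    c=calibration(n);print(n,{k:[[round(float(x),3) for x in r] for r in v] for k,v in c.items()})
E
```

```text
pics
{'time': 0.0, 'joint_pos': array([-7.20458957e+01,  7.51561060e+00,  8.53304590e+01, -1.36999092e-03,
        8.72597787e+01, -4.89267038e+00]), 'qd': array([ 0.02005533,  0.00522348,  0.00869037, -0.02727247,  0.04734642,
       -0.08054537]), 'joint_efforts': array([-9.35417884e-04, -5.69408011e+01, -5.00549126e+01, -1.88404501e-04,
        1.49724819e-02, -3.85111991e-05]), 'tool_pos': array([ 232.80743274, -552.39738596,  230.22786995]), 'tcp_rot': array([-1.79992336e+02,  1.05579291e-01, -6.71531515e+01]), 'ft_force': array([ 0.06316042, -0.23016964,  0.17651495]), 'wrist_torque': array([ 0.02364396,  0.03693518, -0.01202382]), 'finger_gap': 85.42873999894495}
side {'mtx': [[491.723, 0.0, 313.857], [0.0, 491.723, 234.17], [0.0, 0.0, 1.0]], 'world_to_cam': [[0.969, -0.246, -0.019, -519.682], [-0.16, -0.567, -0.808, 209.252], [0.188, 0.786, -0.589, 1239.291], [0.0, 0.0, 0.0, 1.0]]}
top {'mtx': [[608.82, 0.0, 325.144], [0.0, 608.82, 238.364], [0.0, 0.0, 1.0]], 'world_to_cam': [[0.016, -1.0, -0.008, 6.346], [-0.996, -0.015, -0.089, 557.971], [0.089, 0.009, -0.996, 1696.804], [0.0, 0.0, 0.0, 1.0]]}
wrist {'mtx': [[389.313, 0.0, 320.158], [0.0, 389.313, 236.381], [0.0, 0.0, 1.0]], 'hand_eye': [[1.0, -0.0, 0.001, -1.486], [-0.0, 0.953, 0.301, -76.693], [-0.001, -0.301, 0.953, -141.994], [0.0, 0.0, 0.0, 1.0]]}
```

View pics/side0.png

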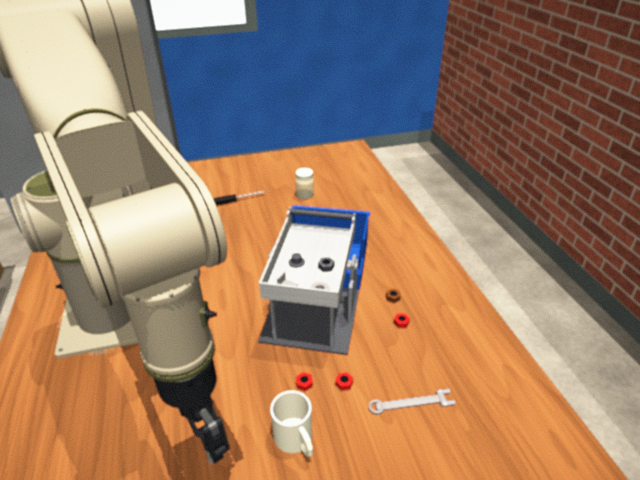

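View pics/top0.png

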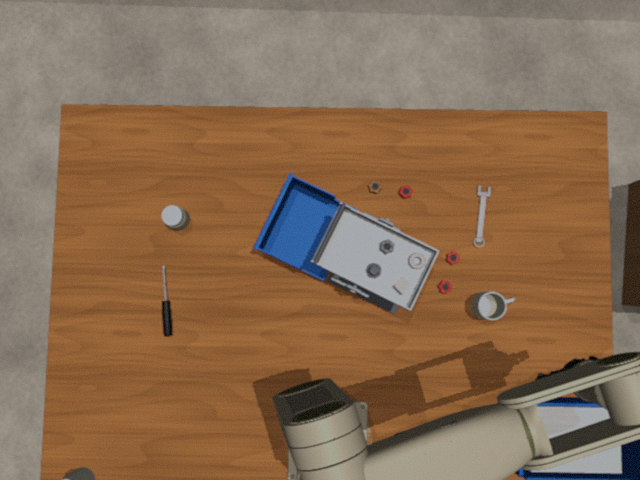

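View pics/wrist0.png

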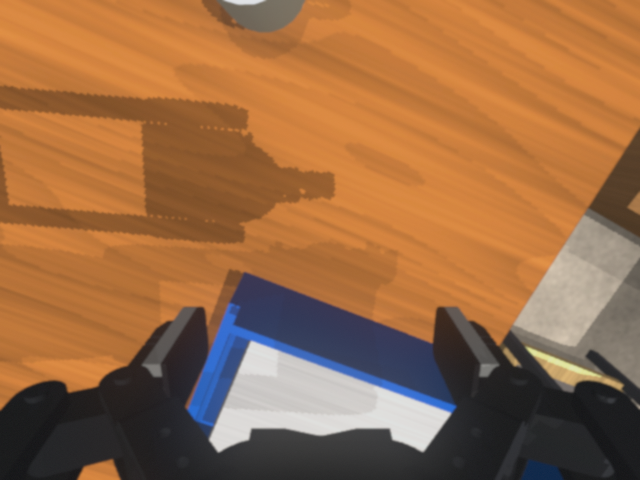

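Run:
```python
import cv2
im=cv2.imread("pics/top0.png")[165:325,240:450]
cv2.imwrite("pics/topc.png",cv2.resize(im,(787,600),interpolation=cv2.INTER_CUBIC))
im=cv2.imread("pics/side0.png")[200:360,250:410]
cv2.imwrite("pics/sidec.png",cv2.resize(im,(600,600),interpolation=cv2.INTER_CUBIC))
```

```text
(no output)
```

View pics/topc.png

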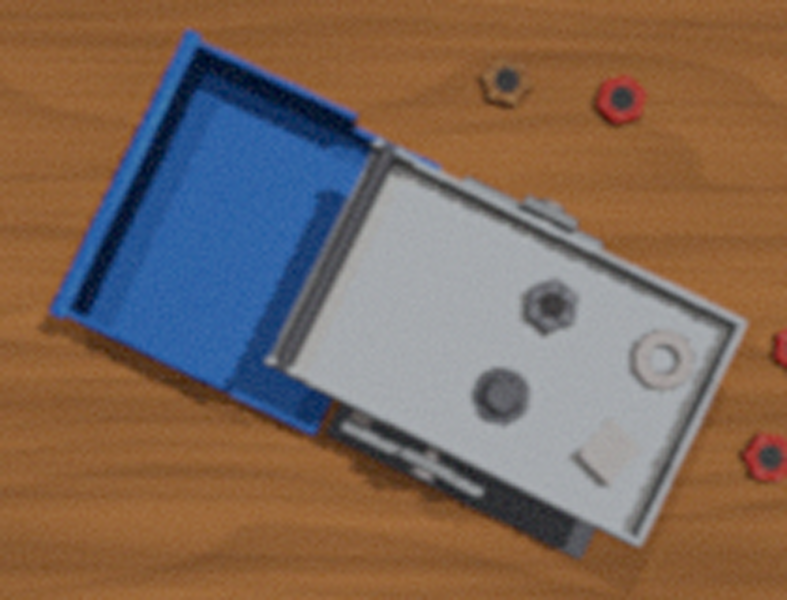

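View pics/sidec.png

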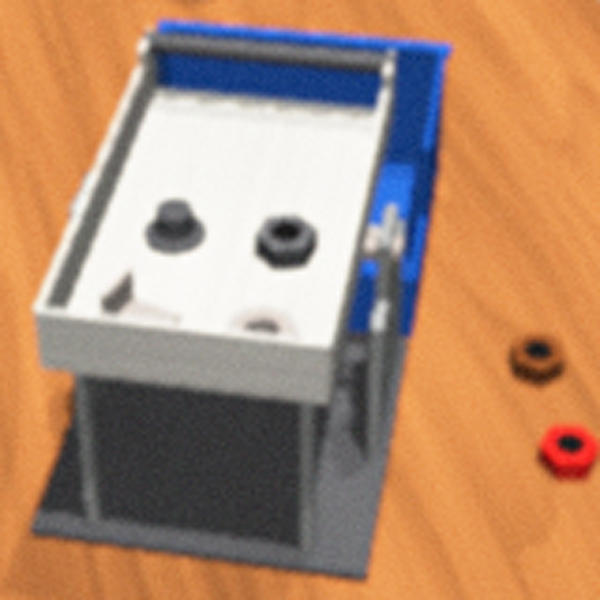

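The top crop shows the dark bar from (341.7,206.3) to (315.5,261.5) in full pixels. The side crop shows it from (353.5,217.3) to (290,212). The dark nut in the tray is the real one, and the brown and red hexagons on the bench are decoys.

```bash
cat > h.py <<'E'
from bench import *
import numpy as np,cv2
from scipy.spatial.transform import Rotation as R
def P(n):
    c=calibration(n);return np.array(c["mtx"])@np.array(c["world_to_cam"])[:3]
def onz(n,uv,z):
    p=P(n);A=np.c_[p[:,0],p[:,1],-np.array([uv[0],uv[1],1])]
    return np.linalg.solve(A,-(p[:,2]*z+p[:,3]))[:2]
E
python3 - <<'E'
from h import *
a=[(341.7,206.3),(315.5,261.5)];b=[(353.5,217.3),(290,212)]
for u,v in zip(a,b):
    X=cv2.triangulatePoints(P("top"),P("side"),np.array(u),np.array(v)).ravel();print(X[:3]/X[3])
    print(onz("top",u,208),onz("side",v,208))
e=[onz("top",u,208) for u in a];d=e[0]-e[1]
print("mid",(e[0]+e[1])/2,np.linalg.norm(d),np.degrees(np.arctan2(d[1],d[0])))
E
```

```text
[628.15328598 -28.18641983 204.81126084]
[623.80634132 -27.21319447] [632.74315413 -32.89455697]
[304.50630879 -50.63179207 922.20308002]
[482.63999353  36.79435255] [487.07190284  33.21896382]
mid [553.22316743   4.79057904] 154.99968975832 -24.390456951097086
```

```bash
python3 - <<'E'
from h import *
a=[(341.7,206.3),(315.5,261.5)];b=[(353.5,217.3),(290.,212.)]
for u,v in zip(a,b):
    X=cv2.triangulatePoints(P("top"),P("side"),np.array(u),np.array(v)).ravel();print(X[:3]/X[3])
E
python3 -m pendant '[[[0,0,-1,-1],[0,0,-1,-1],[0,0,-1,-1],[0,0,-1,-1],[0,0,-0.5,-1],[0,0,0,-1],[0,0,0,-1],[0,0,0,-1],[0,0,0,-1],[0,0,0,-0.4]]]' -1 20
```

```text
[628.15328598 -28.18641983 204.81126084]
[484.67281809  36.56295595 205.92082752]
time: 0.98
tool_pos: [232.3, -550.6, 319.9]
tcp_rot: [-179.5, 0.4, -22.0]
ft_force: [0.2, -0.1, -0.2]
finger_gap: -0.1
```

```bash
python3 -m pendant '[[[0.1,-1,0,-0.5],[0.1,-1,0,0],[0.1,-1,0,0],[0.1,-1,0,0],[0.1,-1,0,0],[0.1,-1,0,0],[0.1,-1,0,0],[0.1,-1,0,0],[0.1,-1,0,0],[0.1,-1,0,0]]]'
python3 -m pendant '[[[0.1,-1,0,0],[0.1,-1,0,0],[0.1,-1,0,0],[0.1,-1,0,0],[0.1,-1,0,0],[0.1,-1,0,0],[0.1,-1,0,0],[0.1,-1,0,0],[0.1,-1,0,0],[0.1,-1,0,0]]]'
```

```text
time: 1.82
tool_pos: [318.6, -362.8, 316.4]
tcp_rot: [-179.2, 0.7, -19.8]
ft_force: [-0.1, 0.2, -0.6]
finger_gap: 0.0
time: 2.65
tool_pos: [406.9, -170.6, 316.3]
tcp_rot: [-179.1, 0.9, -19.8]
ft_force: [-0.7, 0.9, -0.1]
finger_gap: -0.2
```

```bash
python3 -m pendant '[[[0.4,-1,0,0],[0.4,-1,0,0],[0.4,-1,0,0],[0.4,-1,0,0],[0.4,-1,0,0],[0.4,-1,0,0],[0.4,-1,0,0],[0.4,-1,0,0],[0.4,-1,0,0],[0.4,-1,0,0]]]'
python3 -m pendant '[[[0.2,-1,0,1],[0,0,0,0],[0,0,0,0],[0,0,0,0],[0,0,0,0],[0,0,0,0],[0,0,0,0],[0,0,0,0],[0,0,0,0],[0,0,0,0]]]'
python3 - <<'E'
from h import *
s=sense();print(s["tool_pos"],s["tcp_rot"],s["ft_force"])
cv2.imwrite("pics/w1.png",snapshot("wrist")[:,:,::-1])
c=calibration("wrist")
T=np.eye(4);T[:3,:3]=R.from_euler("xyz",s["tcp_rot"],degrees=True).as_matrix();T[:3,3]=s["tool_pos"]
Tc=np.linalg.inv(T@np.array(c["hand_eye"]))
np.save("w1.npy",np.array(c["mtx"])@Tc[:3])
E
```

```text
time: 3.48
tool_pos: [553.8, 0.8, 315.6]
tcp_rot: [-179.2, 1.1, -19.8]
ft_force: [-0.1, 0.1, 0.9]
finger_gap: 0.0
time: 4.32
tool_pos: [564.2, 19.1, 313.6]
tcp_rot: [-179.4, 1.4, -24.3]
ft_force: [-0.3, -1.2, -0.4]
finger_gap: 0.0
[564.20827232  19.1126237  313.62833006] [-179.35226223    1.38038146  -24.26115032] [-0.33236248 -1.2220131  -0.41463816]
```

View pics/w1.png

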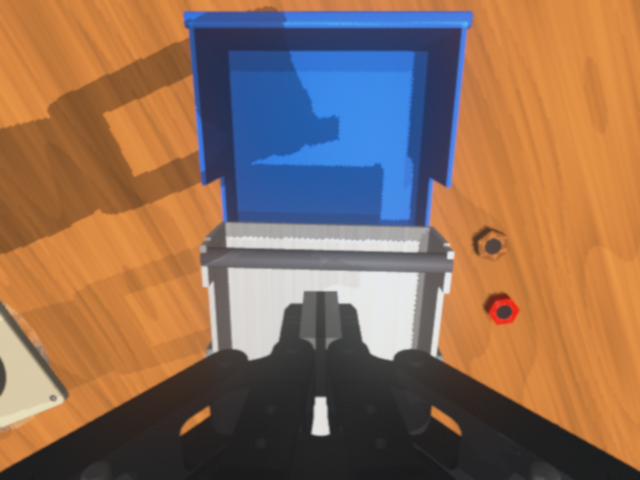

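The bar runs from (203,256) to (451,262) in the wrist view, nearly parallel to the jaws. The fingertips are near (321,292).

Run:
```python
from h import *
import h
W=np.load("w1.npy")
def on(p,uv,z):
    A=np.c_[p[:,0],p[:,1],-np.array([uv[0],uv[1],1])]
    return np.linalg.solve(A,-(p[:,2]*z+p[:,3]))[:2]
ws=[(451,262.),(203,256.)]
a=[(341.7,206.3),(315.5,261.5)];b=[(353.5,217.3),(290.,212.)]
e=[on(W,u,208) for u in ws];print(e,(e[0]+e[1])/2,np.linalg.norm(e[0]-e[1]))
d=e[0]-e[1];print(np.degrees(np.arctan2(d[1],d[0])))
for i in range(2):
    rows=[]
    for p,u in((W,ws[i]),(P("top"),a[i]),(P("side"),b[i])):
        for k in(0,1):rows.append((u[k]*p[2]-p[k])/np.linalg.norm(p[2]))
    X=np.linalg.svd(np.array(rows))[2][-1];print(X[:3]/X[3])
t=P("top")
for p in (W,):
    q=p@np.r_[sense()["tool_pos"],1];print("tcp px",q[:2]/q[2])
```

```text
[array([634.39626901, -30.96070015]), array([482.05551731,  40.77354622])] [558.22589316   4.90642304] 168.38499556072344
-25.214818394661197
[632.64002811 -30.45160739 207.61406145]
[482.92501214  39.41232039 206.56953228]
tcp px [323.18822086 313.16932248]
```

```bash
python3 -m pendant '[[[0,0.6,0,0.15],[0,0,1,0],[0,0,1,0],[0,0,1,0],[0,0,0.7,0],[0,0,0,0],[0,0,0,0],[0,0,0,0],[0,0,0,0],[0,0,0,0]]]'
python3 - <<'E'
from h import *
s=sense();print(s["tool_pos"],s["tcp_rot"],s["ft_force"])
cv2.imwrite("pics/w2.png",snapshot("wrist")[:,:,::-1])
cv2.imwrite("pics/s2.png",cv2.resize(snapshot("side")[150:350,200:460,::-1],(780,600),interpolation=cv2.INTER_CUBIC))
m=np.array([.423,.906]);t=np.array([.906,-.423]);d=s["tool_pos"][:2]-[558.2,4.9];print("m",d@m,"bar",d@t)
E
```

```text
time: 5.2
tool_pos: [557.7, 3.4, 241.9]
tcp_rot: [-179.4, 1.0, -25.3]
ft_force: [-0.5, 0.8, -0.1]
finger_gap: -0.1
[557.68513938   3.42873523 241.91570063] [-179.35071414    0.98511094  -25.28875492] [-0.4954148   0.79112617 -0.05944944]
m -1.5507519285306037 bar 0.1558812739262374
```

View pics/w2.png

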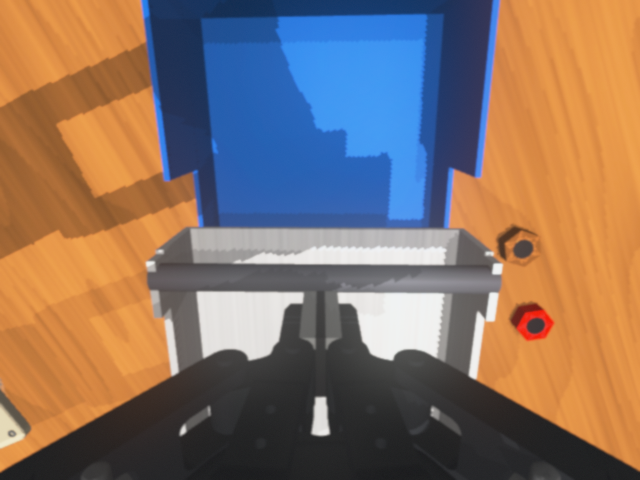

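View pics/s2.png

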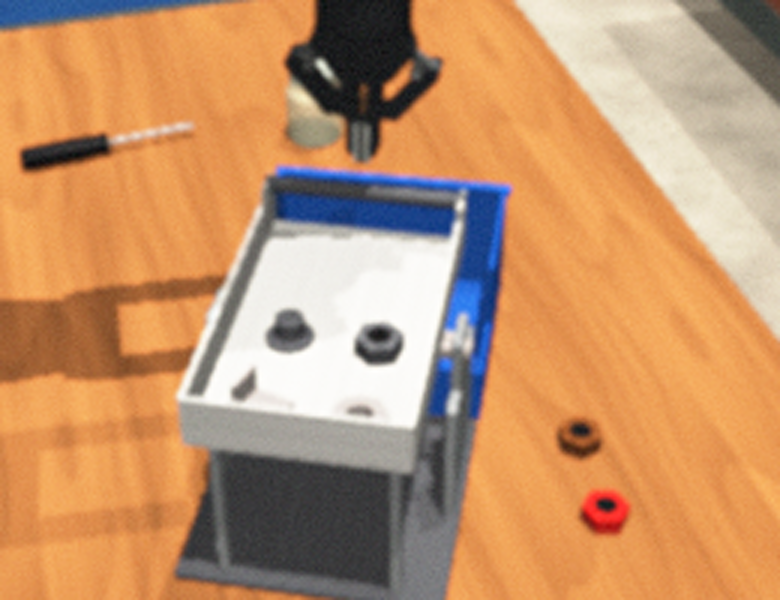

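```bash
python3 -m pendant '[[[0,-0.2,0.3,0],[0,0,0.3,0],[0,0,0.3,0],[0,0,0.2,0],[0,0,0.1,0],[0,0,0,0],[0,0,0,0],[0,0,0,0],[0,0,0,0],[0,0,0,0]]]'
cat > st.py <<'E'
from h import *
s=sense();m=np.array([.423,.906]);t=np.array([.906,-.423]);d=s["tool_pos"][:2]-[558.2,4.9]
z=s["tool_pos"][2]-7-150
# theta from contact height of bar centre
from scipy.optimize import brentq
f=lambda th:58*np.cos(th)-118*np.sin(th)-z
th=brentq(f,-.3,1.2)
print("t",s["time"],"m %.1f bar %.1f z %.1f F"%(d@m,d@t,s["tool_pos"][2]),s["ft_force"].round(1),"th %.3f barx %.1f"%(th,118*np.cos(th)+58*np.sin(th)-118),s["tcp_rot"].round(1))
E
python3 st.py
```

```text
time: 6.13
tool_pos: [559.8, 8.4, 215.9]
tcp_rot: [-179.3, 0.9, -25.2]
ft_force: [0.5, 0.5, -0.1]
finger_gap: -0.4
t 6.1333 m 3.8 bar -0.1 z 215.9 F [ 0.5  0.5 -0.1] th -0.008 barx -0.5 [-179.3    0.9  -25.2]
```

```bash
python3 -m pendant '[[[0,0,0.1,0],[0,-0.05,0.15,0],[0,-0.05,0.15,0],[0,-0.05,0.15,0],[0,-0.05,0.15,0],[0,-0.05,0.15,0],[0,-0.05,0.15,0],[0,-0.05,0.15,0],[0,-0.05,0.15,0],[0,-0.05,0.15,0]]]';python3 st.py
```

```text
time: 6.97
tool_pos: [565.1, 18.6, 188.0]
tcp_rot: [-179.2, 0.7, -25.2]
ft_force: [-1.7, 0.8, 3.4]
finger_gap: -0.1
t 6.9667 m 15.3 bar 0.5 z 188.0 F [-1.7  0.8  3.4] th 0.219 barx 9.8 [-179.2    0.7  -25.2]
```

```bash
python3 -m pendant '[[[0,0.02,0.15,0],[0,0.02,0.15,0],[0,0.02,0.15,0],[0,0.02,0.15,0],[0,0.02,0.15,0],[0,0.02,0.15,0],[0,0.02,0.15,0],[0,0.02,0.1,0],[0,0.02,0,0],[0,0.02,0,0]]]';python3 st.py
```

```text
time: 7.8
tool_pos: [564.9, 16.2, 162.4]
tcp_rot: [-179.0, 0.5, -25.2]
ft_force: [2.2, 1.7, 4.0]
finger_gap: -0.0
t 7.8 m 13.1 bar 1.3 z 162.4 F [2.2 1.7 4. ] th 0.416 barx 13.4 [-179.     0.5  -25.2]
```

```bash
python3 -m pendant '[[[0,0,0.03,0],[0,0,0.03,0],[0,0,0.03,0],[0,0,0.03,0],[0,0,0.03,0],[0,0,0.03,0],[0,0,0.03,0],[0,0,0.03,0],[0,0,0,0],[0,0,0,0]]]';python3 st.py
```

```text
time: 8.63
tool_pos: [564.4, 15.4, 156.7]
tcp_rot: [-179.1, 0.6, -25.2]
ft_force: [0.5, 1.1, 4.2]
finger_gap: 0.3
t 8.6333 m 12.2 bar 1.2 z 156.7 F [0.5 1.1 4.2] th 0.459 barx 13.5 [-179.1    0.6  -25.2]
```

```bash
python3 -m pendant '[[[0,0,0.02,0],[0,0,0,0],[0,0,0.02,0],[0,0,0,0],[0,0,0.02,0],[0,0,0,0],[0,0,0,0],[0,0,0,0],[0,0,0,0],[0,0,0,0]]]';python3 st.py
```

```text
time: 9.47
tool_pos: [564.4, 15.5, 155.5]
tcp_rot: [-179.1, 0.6, -25.2]
ft_force: [1.2, 1.1, 2.9]
finger_gap: -0.1
t 9.4667 m 12.2 bar 1.2 z 155.5 F [1.2 1.1 2.9] th 0.468 barx 13.5 [-179.1    0.6  -25.2]
```

```bash
python3 -m pendant '[[[0,0,0.02,0],[0,0,0.02,0],[0,0,0.02,0],[0,0,0.01,0],[0,0,0,0],[0,0,0,0],[0,0,0,0],[0,0,0,0],[0,0,0,0],[0,0,0,0]]]';python3 st.py
```

```text
time: 10.3
tool_pos: [564.5, 15.5, 154.0]
tcp_rot: [-179.1, 0.6, -25.2]
ft_force: [-0.0, 2.0, 2.6]
finger_gap: 0.2
t 10.3 m 12.3 bar 1.2 z 154.0 F [-0.   2.   2.6] th 0.480 barx 13.4 [-179.1    0.6  -25.2]
```

```bash
python3 -m pendant '[[[0,0,0.02,0],[0,0,0.02,0],[0,0,0.02,0],[0,0,0.01,0],[0,0,0,0],[0,0,0,0],[0,0,0,0],[0,0,0,0],[0,0,0,0],[0,0,0,0]]]';python3 st.py
```

```text
time: 11.13
tool_pos: [564.5, 15.5, 152.5]
tcp_rot: [-179.1, 0.6, -25.2]
ft_force: [-0.4, 1.9, 2.5]
finger_gap: 0.2
t 11.1333 m 12.3 bar 1.2 z 152.5 F [-0.4  1.9  2.5] th 0.491 barx 13.4 [-179.1    0.6  -25.2]
```

Run:
```python
from h import *
cv2.imwrite("pics/s3.png",cv2.resize(snapshot("side")[150:350,200:460,::-1],(780,600),interpolation=cv2.INTER_CUBIC))
```

```text
(no output)
```

View pics/s3.png

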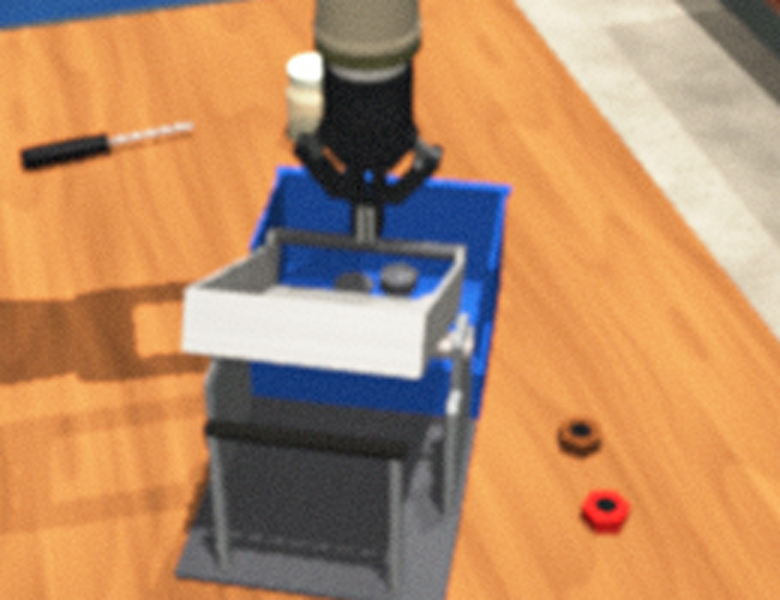

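The tray is tipped, the fingers are centred on the bar, and dark pieces are visible in the bin at crop (350,283) and (398,275). I'll keep feeling for the stop.

```bash
python3 -m pendant '[[[0,0,0.02,0],[0,0,0.02,0],[0,0,0.02,0],[0,0,0.01,0],[0,0,0,0],[0,0,0,0],[0,0,0,0],[0,0,0,0],[0,0,0,0],[0,0,0,0]]]';python3 st.py
```

```text
time: 12.02
tool_pos: [564.5, 15.6, 151.5]
tcp_rot: [-179.1, 0.5, -25.2]
ft_force: [-0.8, 1.0, 3.9]
finger_gap: 0.3
t 12.0167 m 12.3 bar 1.2 z 151.5 F [-0.8  1.   3.9] th 0.499 barx 13.4 [-179.1    0.5  -25.2]
```

```bash
python3 -m pendant '[[[0,0,0.02,0],[0,0,0.02,0],[0,0,0.01,0],[0,0,0,0],[0,0,0,0],[0,0,0,0],[0,0,0,0],[0,0,0,0],[0,0,0,0],[0,0,0,0]]]';python3 st.py
```

```text
time: 12.85
tool_pos: [564.5, 15.6, 151.5]
tcp_rot: [-179.1, 0.5, -25.2]
ft_force: [0.2, 1.8, 3.9]
finger_gap: 0.3
t 12.85 m 12.4 bar 1.2 z 151.5 F [0.2 1.8 3.9] th 0.499 barx 13.4 [-179.1    0.5  -25.2]
```

```bash
python3 -m pendant '[[[0,0,0.02,0],[0,0,0.02,0],[0,0,0.02,0],[0,0,0.02,0],[0,0,0.02,0],[0,0,0.02,0],[0,0,0.02,0],[0,0,0.02,0],[0,0,0.02,0],[0,0,0.02,0]]]';python3 st.py
```

```text
time: 13.68
tool_pos: [564.6, 15.6, 151.3]
tcp_rot: [-179.1, 0.5, -25.2]
ft_force: [-2.1, 1.0, 7.3]
finger_gap: 0.2
t 13.6833 m 12.4 bar 1.2 z 151.3 F [-2.1  1.   7.3] th 0.500 barx 13.4 [-179.1    0.5  -25.2]
```

```bash
python3 -m pendant '[[[0,0,0.03,0],[0,0,0.03,0],[0,0,0.04,0],[0,0,0.04,0],[0,0,0.04,0],[0,0,0.04,0],[0,0,0.04,0],[0,0,0.04,0],[0,0,0.04,0],[0,0,0.04,0]]]';python3 st.py
```

```text
time: 14.52
tool_pos: [564.6, 15.6, 151.2]
tcp_rot: [-179.1, 0.4, -25.2]
ft_force: [-3.5, 1.5, 10.1]
finger_gap: -0.3
t 14.5167 m 12.4 bar 1.3 z 151.2 F [-3.5  1.5 10.1] th 0.501 barx 13.4 [-179.1    0.4  -25.2]
```

```bash
python3 -m pendant '[[[0,0,0.05,0],[0,0,0.05,0],[0,0,0.06,0],[0,0,0.06,0],[0,0,0.06,0],[0,0,0.06,0],[0,0,0.06,0],[0,0,0.06,0],[0,0,0.06,0],[0,0,0.06,0]]]';python3 st.py
python3 - <<'E'
from h import *
cv2.imwrite("pics/w4.png",snapshot("wrist")[:,:,::-1])
cv2.imwrite("pics/s4.png",cv2.resize(snapshot("side")[150:350,200:460,::-1],(780,600),interpolation=cv2.INTER_CUBIC))
print(sense()["ft_force"])
E
```

```text
time: 15.35
tool_pos: [564.7, 15.6, 151.1]
tcp_rot: [-179.1, 0.2, -25.1]
ft_force: [-5.2, 1.8, 12.0]
finger_gap: 0.1
t 15.35 m 12.4 bar 1.4 z 151.1 F [-5.2  1.8 12. ] th 0.502 barx 13.4 [-179.1    0.2  -25.1]
[-4.9646994   1.94069846 13.0257243 ]
```

View pics/w4.png

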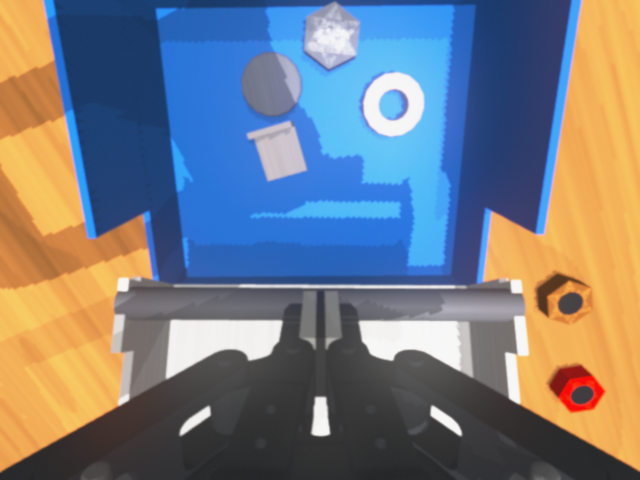

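View pics/s4.png

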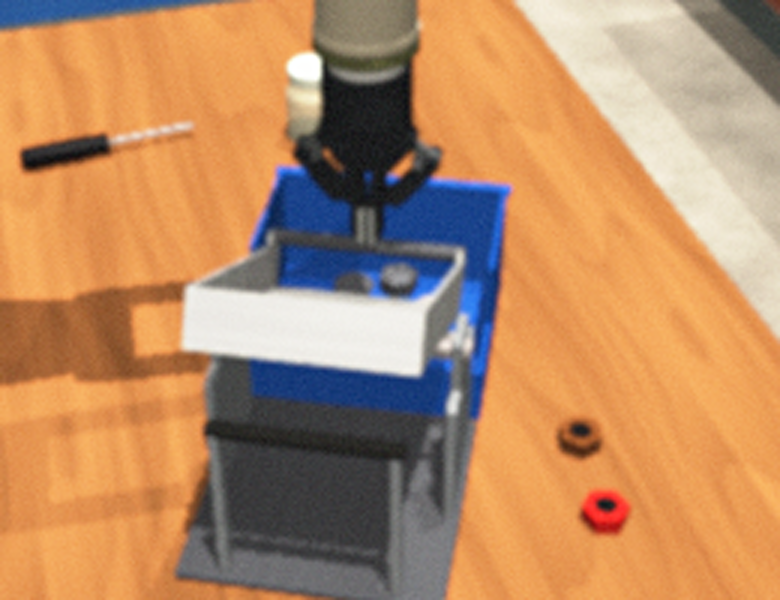

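All four pieces lie in the bin: the bearing at (393,104), nut at (332,36), bush at (272,84) and bracket at (278,152). I'll hold about 15 N a little longer.

```bash
python3 -m pendant '[[[-0.02,0,0.06,0],[-0.02,0,0.06,0],[-0.02,0,0.07,0],[-0.02,0,0.07,0],[-0.02,0,0.07,0],[-0.02,0,0.07,0],[-0.02,0,0.07,0],[-0.02,0,0.07,0],[-0.02,0,0.07,0],[-0.02,0,0.07,0]]]';python3 st.py
```

```text
time: 16.28
tool_pos: [564.6, 15.6, 151.1]
tcp_rot: [-179.0, -0.5, -25.1]
ft_force: [-5.2, 0.2, 12.4]
finger_gap: -0.4
t 16.2833 m 12.4 bar 1.3 z 151.1 F [-5.2  0.2 12.4] th 0.502 barx 13.4 [-179.    -0.5  -25.1]
```

```bash
python3 -m pendant '[[[0,0,0.08,0],[0,0,0.08,0],[0,0,0.08,0],[0,0,0.08,0],[0,0,0.08,0],[0,0,0.08,0],[0,0,0.08,0],[0,0,0.08,0],[0,0,0.08,0],[0,0,0.08,0]]]';python3 st.py
```

```text
time: 17.12
tool_pos: [564.7, 15.6, 151.0]
tcp_rot: [-179.0, -0.7, -25.1]
ft_force: [-7.2, 0.7, 16.1]
finger_gap: -0.3
t 17.1167 m 12.4 bar 1.4 z 151.0 F [-7.2  0.7 16.1] th 0.502 barx 13.3 [-179.    -0.7  -25.1]
```

```bash
python3 -m pendant '[[[0,0,0.05,0],[0,0,0.03,0],[0,0,0.01,0],[0,0,0,0],[0,0,-0.02,0],[0,0,-0.04,0],[0,0,-0.05,0],[0,0,-0.07,0],[0,0,-0.1,0],[0,0,-0.1,0]]]';python3 st.py
```

```text
time: 17.95
tool_pos: [564.3, 15.3, 158.7]
tcp_rot: [-179.0, -0.7, -25.1]
ft_force: [0.4, 0.9, 2.3]
finger_gap: 0.1
t 17.95 m 12.1 bar 1.1 z 158.7 F [0.4 0.9 2.3] th 0.444 barx 13.5 [-179.    -0.7  -25.1]
```

```bash
python3 -m pendant '[[[0,0,-0.1,0],[0,0,-0.1,0],[0,0,-0.1,0],[0,0,-0.1,0],[0,0,-0.1,0],[0,0,-0.1,0],[0,0.01,-0.1,0],[0,0.01,-0.1,0],[0,0.01,-0.1,0],[0,0.01,-0.1,0]]]';python3 st.py
```

```text
time: 18.78
tool_pos: [562.9, 12.5, 180.6]
tcp_rot: [-179.2, -0.6, -25.1]
ft_force: [-0.6, -0.8, 2.2]
finger_gap: 0.0
t 18.7833 m 8.9 bar 1.1 z 180.6 F [-0.6 -0.8  2.2] th 0.276 barx 11.4 [-179.2   -0.6  -25.1]
```

```bash
python3 -m pendant '[[[0,0.01,-0.1,0],[0,0.01,-0.1,0],[0,0.01,-0.1,0],[0,0.01,-0.1,0],[0,0.01,-0.1,0],[0,0.01,-0.1,0],[0,0.01,-0.1,0],[0,0.01,-0.1,0],[0,0.01,-0.1,0],[0,0.01,-0.1,0]]]';python3 st.py
```

```text
time: 19.62
tool_pos: [561.0, 10.3, 202.1]
tcp_rot: [-179.2, -0.6, -25.1]
ft_force: [-0.0, -1.7, 1.7]
finger_gap: -0.2
t 19.6167 m 6.0 bar 0.2 z 202.1 F [-0.  -1.7  1.7] th 0.107 barx 5.5 [-179.2   -0.6  -25.1]
```

```bash
python3 -m pendant '[[[0,0.02,-0.05,0],[0,0.02,-0.05,0],[0,0.02,-0.05,0],[0,0.02,-0.05,0],[0,0.02,-0.05,0],[0,0.02,-0.05,0],[0,0.02,-0.05,0],[0,0.02,-0.05,0],[0,0.02,-0.05,0],[0,0.02,-0.05,0]]]';python3 st.py
```

```text
time: 20.45
tool_pos: [559.0, 6.2, 213.2]
tcp_rot: [-179.2, -0.6, -25.1]
ft_force: [-0.7, -1.1, 2.0]
finger_gap: 0.4
t 20.45 m 1.5 bar 0.1 z 213.2 F [-0.7 -1.1  2. ] th 0.015 barx 0.9 [-179.2   -0.6  -25.1]
```

```bash
python3 -m pendant '[[[0,0,-0.02,0],[0,0,-0.02,0],[0,0,-0.02,0],[0,0,-0.02,0],[0,0,-0.02,0],[0,0,-0.02,0],[0,0,-0.02,0],[0,0,-0.02,0],[0,0,-0.02,0],[0,0,-0.02,0]]]';python3 st.py
python3 -m pendant '[[[0,0,-0.3,0],[0,0,-1,0],[0,0,-1,0],[0,0,-1,0],[0,0,-1,0],[0,0,-0.5,0],[0,0,0,0],[0,0,0,0],[0,0,0,0],[0,0,0,0]]]'
python3 -m pendant '[[[0,0,0,0],[0,0,0,0],[0,0,0,0],[0,0,0,0],[0,0,0,0],[0,0,0,0],[0,0,0,0],[0,0,0,0],[0,0,0,0],[0,0,0,0]]]'
python3 - <<'E'
from h import *
cv2.imwrite("pics/w5.png",snapshot("wrist")[:,:,::-1])
cv2.imwrite("pics/s5.png",cv2.resize(snapshot("side")[150:350,200:460,::-1],(780,600),interpolation=cv2.INTER_CUBIC))
cv2.imwrite("pics/t5.png",snapshot("top")[:,:,::-1])
E
```

```text
time: 21.28
tool_pos: [558.1, 7.1, 216.2]
tcp_rot: [-179.2, -0.4, -25.1]
ft_force: [-0.1, 0.8, 0.1]
finger_gap: 0.3
t 21.2833 m 1.9 bar -1.0 z 216.2 F [-0.1  0.8  0.1] th -0.010 barx -0.6 [-179.2   -0.4  -25.1]
time: 22.12
tool_pos: [555.5, 6.5, 315.2]
tcp_rot: [-179.3, -0.2, -25.1]
ft_force: [-0.4, -0.1, -0.3]
finger_gap: 0.0
time: 22.95
tool_pos: [553.7, 6.7, 309.9]
tcp_rot: [-179.4, 0.3, -25.1]
ft_force: [0.2, 0.5, -0.0]
finger_gap: -0.1
```

View pics/w5.png

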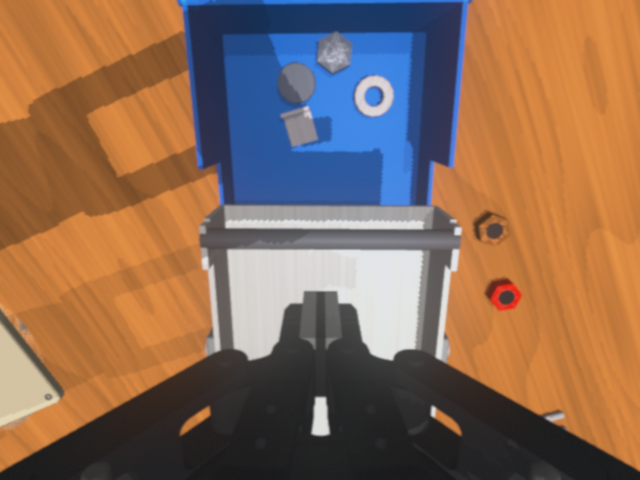

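View pics/s5.png

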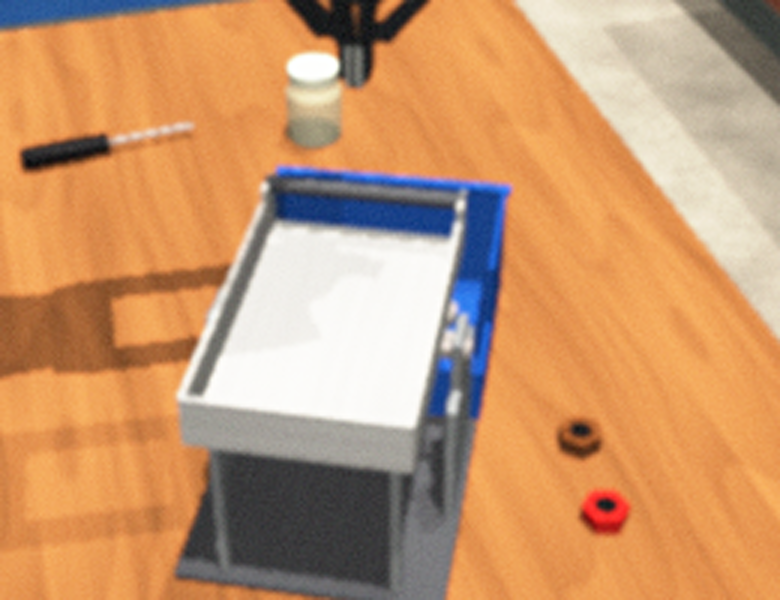

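View pics/t5.png

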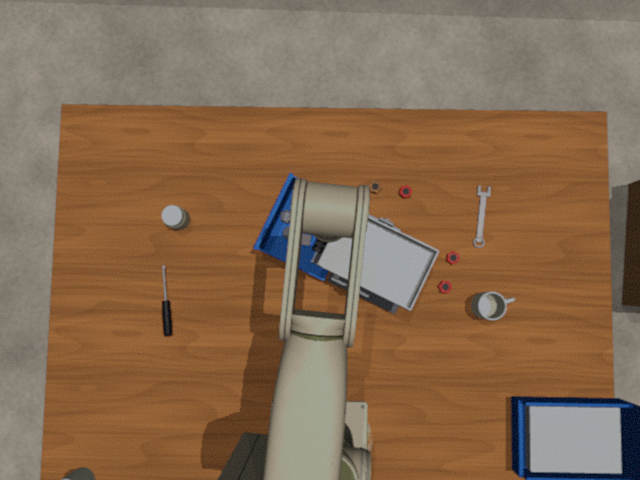

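The tray is level and empty, and the four pieces lie in the bin at wrist pixels (335,52), (296,83), (374,97) and (300,128). The bin, mug, wrench, screwdriver and jar haven't visibly moved, and the arm is clear.

```bash
python3 -c "
from bench import *
print(hand_in())"
```

```text
the job is handed in; nothing more can be done
None
```

The tray is empty: all four pieces are in the blue bin, the tray is back level, and the job is handed in at about 23 s of the 66 s allowed. No verdict was reported.

- **Push:** With closed fingers I pushed the middle of the bar down its arc and felt the stop at about 0.50 rad. There I built the push up to 12–17.6 N over about 2.5 s. The bearing, nut, bush and bracket were already in the bin in the first picture taken in that time.
- **Return:** I eased the tray back up at 1–2 mm per row, and the contact force faded to 0 at level. I then lifted about 95 mm clear.
- **Last checks:** The wrist, side and top pictures show the four pieces in the bin and the tray empty and level. The bin, mug, wrench, screwdriver and jar look where they started. Force at the wrist was about 0 N.
- **Off plan:** The push was not purely vertical. A sideways force along the bar of up to about 7 N built up as the tool tilted about 1°. The 17.6 N peak is the total measured at the ends of calls, above the 15 N aimed for but inside the 9–22 N band.
- **Not measured:** I judged the pieces to be still from pictures, not from speed readings. Force was read only at the ends of calls, so brief peaks between readings were not seen.

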